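Draw a filter disc out from under the bottle stand

TASK

A small sintered-glass filter disc has slid under the low bottle stand, up against its back plate. Reach in with the flat probe, press its rubber foot on the disc just firmly enough to grip it - it is fragile glass, so don't lean on it, and don't bump the stand hard - and slowly drag it out into the open. Lay the probe down on the worktop and then lay the disc flat in the enamel wash tray, without dropping it and without disturbing the other things.

Things in the scene. Friction and masses are not known exactly. Their poses are not given: they have to be found in the camera images.
- bottle_stand: Low stand of folded stainless sheet, fixed, 110 deep (x) x 230 wide (y) x 39 mm high, with two dropper bottles and a conical flask on its rear half (tops up to 160 mm above the worktop) and a thin rail round the back (top at 67 mm). Origin: middle of its footprint, on the worktop; +x to its back. Side plates inside at y = +-112 mm, back plate inside at x = +52 mm; only the front is open.
- stand_mouth (a point): Middle of the stand's open front, on the worktop below the deck's rolled front edge (stand x = -55 mm, axes as the stand's). The clear height under the deck is 36 mm.
- filter_disc: Off-white glass disc, 32 mm across, 10 mm thick, 18 g, flat on the worktop under the stand, edge 2 to 8 mm from the back plate (nothing fits behind it), between stand y = -65 and +65 mm. Origin: centre of its underside. Friction 0.25 on the worktop, 1.2 under rubber. Pressed with about 4 N and drawn slowly (30 mm/s) it follows the foot; under about 3 N the foot slips off; more than 8 N cracks it.
- probe: Flat reach probe of bent steel bar, rigid, 120 g, lying on the worktop. Origin: on its underside, below the middle of the upright grip; +x along the bar to the foot, z up. Bar 26 mm wide, 3 mm thick, underside 5 mm up, from x = -18 to 153 mm. Rubber foot under its end: 24 x 26 mm, 5 mm thick, centred at x = 140 mm, sole level with the origin; a like heel pad under the grip.
- probe_grip (a point): Where to hold the probe: 62 mm above its origin, in the upright black grip (12 mm thick along the probe's x, 26 mm wide, from 27 to 87 mm up). Take it from above, fingers closing along the probe's x. It may tilt a little in the fingers, and the force on the foot climbs by about 6 N a millimetre.
- wash_tray: White enamel tray, 175 (x) x 265 (y) x 23 mm, loose, 0.4 kg. Origin: centre of its underside; inner floor 2 mm above that, 165 x 255 mm. A fixed controller box stands between it and the bottle stand: carry things past it 150 mm or more above the worktop.
- timer: Small white kitchen timer, 62 x 62 x 18 mm, bystander. Origin: centre of its underside.
- wash_bottle: White wash bottle, 70 mm across, 206 mm tall, bystander. Origin: centre of its underside.
- weighing_dish: Aluminium weighing dish, 54 x 67 x 14 mm, bystander. Origin: centre of its underside.

How it is judged:
By the outcome, as a careful person would: the job done as asked, in the order asked, and still so for the second after the job is handed in, with the robot touching nothing.
It also fails if it takes over 72 s, if anything falls off the work surface, if the arm or the gripper's body presses on something with over 40 N, if the wrist force passes 120 N, or if a joint passes its speed limit or range.

ROBOT

A 6-joint arm with a two-finger parallel gripper is mounted at the origin on a cart in front of the work surface, level with it; the furniture and walls round the work are solid. World frame = base frame: x ahead of the robot, y to its left, z up, the work surface at z = 0. Lengths are in m, angles in rad, forces in N, time in s.
With the tool pointing down it reaches from about 0.275 to 0.875 m from the base axis. Payload 12.5 kg.
Tool frame: the origin (TCP) lies at the very end of the fingers, on their centre line; the grasp point (between the pads) lies 19 mm behind it; z points along the fingers, y is the line along which they close (so a half turn about z gives the same grasp; the last joint's range is limited). The gripper opens to 85 mm and grips with 20 to 120 N. Pads are 22 mm wide; open, the fingers measure 114 mm over their backs; the gripper's body (76 mm by 85 mm) begins 54 mm behind the grasp point. The pads swing forward as they close: fully open they stand 13 mm farther back than shut.
Start: joints at [-1.316, 0.351, 1.652, -0, 1.139, -0.085], TCP at [0.183, -0.519, 0.231] pointing down, gripper open.
Joint ranges: [-2.75, 2.75], [-0.79, 2.1], [0.01, 2.65], [-1.57, 4.71], [0.07, 3.14], [-2.87, 2.87]. Speed limits (rad/s): [2.22, 2.22, 2.79, 3.14, 3.14, 3.14].

INTERFACE

Orientations are given as a 3x3 rotation matrix whose columns are the frame's x, y, z axes.
In Python, from bench import manip gives the robot as it stands. Calls block until the motion is done:
- manip.move_ptp(position, orientation): joint-space move of the TCP to a pose.
- manip.move_l(position, attitude=None, max_speed=0.15): straight line of the TCP; attitude=None keeps the orientation; max_speed is the mean speed in m/s.
- manip.move_j(angles): joint-space move.
- manip.set_gripper(opening, effort=None): opening from 0.0 (shut) to 1.0 (fully open); effort is the grip in N (None keeps the last); returns when the fingers have stopped.
- manip.dwell(seconds).
- manip.inverse_kinematics(position, orientation): joint angles nearest the present ones, or None.
- manip.grab_frame(name): name is "side" or "top" or "wrist"; returns (picture, depth): 400x640x3 uint8, red, green, blue; 400x640 float32, m along the optical axis (not along the pixel's ray), 0 where there is no reading.
- manip.get_calibration(name): a dict with "camera_matrix" (3x3 intrinsics, pixels), "k1" (the pictures are not rectified: a ray, as slopes to the right and down, at radius r is drawn at 1 + k1 r^2 times it, then the intrinsics apply), "R" (3x3) and "t" (3): a world point X has camera coordinates R X + t. Camera axes: x right, y down, z forward; pixel columns grow to the right and rows downward; lengths in m; the calibration is good to about 2 mm. A picture is of the moment at which its call begins: read the wrist's pose just before it. get_calibration takes no time and is no camera call; for the wrist camera it gives the pose at the moment of the call.
A pose or a line that the arm cannot do raises manip.Unreachable and nothing moves.
- manip.sign_off(): hands the job in; it is judged then, once.
Trained networks look in the newest picture that a camera, given by its name, has taken for a name from the list of things; names that differ only in an ending like _2 or _b are one class to them, and where a whole thing is asked for, a point or a joint stands for the part that bears it (a point fixed in the world has none). Each returns a list of dicts, best first, with "confidence" (0 to 1); they miss things now and then, are a little off and sometimes report something else, mostly with a low value. They report only what shows in the picture. A call takes as long as a camera call.
- manip.look_for(camera, name): "at" ([x, y, z] in m, in world coordinates, good to about 4 mm: the middle of the surface that is visible of it).
Readings, each from a call of its own:
- manip.current_time(): time.
- manip.current_qpos(): joint angles.
- manip.current_joint_vel(): joint speeds.
- manip.current_joint_torque(): joint torques, N m.
- manip.current_ee_pos(): TCP position.
- manip.current_tcp_rot(): TCP orientation.
- manip.current_force(): force on the tool from outside, world axes, zero at the start.
- manip.current_ft_torque(): the same for the moment, N m.
- manip.current_grip_width(): opening from 0.0 (shut) to 1.0 (fully open).
- manip.current_grip_force(): force on a finger pad.
Only numpy, scipy, OpenCV 4.12 (cv2) and the standard library are available. Lean on these libraries where they do the work, as an engineer would, in place of code of your own. Each camera call takes 0.05 s, during which the arm holds its last target. There are 200 camera calls.

## Working session

There is one attempt and no reset: what is moved stays moved. The work goes in short steps, each a Python script; the robot and the scene stay as the last script left them, time stands still between calls to the robot, and variables do not carry over. Pictures are saved under pics/ and viewed, at most 10 in all, crops included, and the job is handed in when it is done.

```bash
mkdir -p pics; ls
cat > h.py <<'E'
import numpy as np, cv2
from bench import manip as m
def snap(cam,fn=None):
    c=m.get_calibration(cam); p,d=m.grab_frame(cam)
    if fn: cv2.imwrite('pics/'+fn,p[:,:,::-1])
    return p,d,c
def cloud(d,c):
    K=np.array(c['camera_matrix']);R=np.array(c['R']);t=np.array(c['t'])
    v,u=np.mgrid[0:d.shape[0],0:d.shape[1]]
    pts=np.stack([u,v],-1).reshape(-1,1,2).astype(float)
    n=cv2.undistortPoints(pts,K,np.array([c['k1'],0,0,0.]),None,None).reshape(d.shape+(2,))
    P=np.dstack([n*d[...,None],d])
    return (P-t)@R
E
python3 - <<'E'
from h import *
for cam in('top','side'):
    p,d,c=snap(cam,cam+'0.png'); np.savez(cam+'0.npz',p=p,d=d,P=cloud(d,c))
    for n in('bottle_stand','filter_disc','probe','probe_grip','wash_tray','timer','wash_bottle','weighing_dish','stand_mouth'):
        print(cam,n,[(np.round(r['at'],3).tolist(),round(r['confidence'],2)) for r in m.look_for(cam,n)[:3]])
print(m.current_time())
E
```

```text
pics
top bottle_stand [([0.533, 0.335, 0.042], 0.85), ([0.506, -0.338, 0.007], 0.58)]
top filter_disc []
top probe [([0.413, 0.025, 0.007], 0.8)]
top probe_grip [([0.416, 0.022, 0.012], 0.77)]
top wash_tray [([0.505, -0.339, 0.008], 0.87), ([0.532, 0.34, 0.043], 0.22)]
top timer [([0.414, 0.022, 0.009], 0.64), ([0.36, -0.067, 0.016], 0.62)]
top wash_bottle [([0.429, 0.566, 0.126], 0.8)]
top weighing_dish [([0.631, 0.168, 0.004], 0.62)]
top stand_mouth [([0.533, 0.343, 0.042], 0.97)]
side bottle_stand [([0.505, 0.375, 0.036], 0.9)]
side filter_disc []
side probe [([0.438, 0.002, 0.005], 0.71)]
side probe_grip [([0.438, 0.01, 0.01], 0.61)]
side wash_tray [([0.5, -0.34, 0.003], 0.93)]
side timer [([0.358, -0.058, 0.018], 0.82), ([0.412, 0.607, 0.116], 0.72)]
side wash_bottle [([0.417, 0.606, 0.117], 0.85)]
side weighing_dish [([0.636, 0.162, 0.005], 0.55)]
side stand_mouth [([0.507, 0.371, 0.037], 0.84)]
1.0
```

View pics/top0.png

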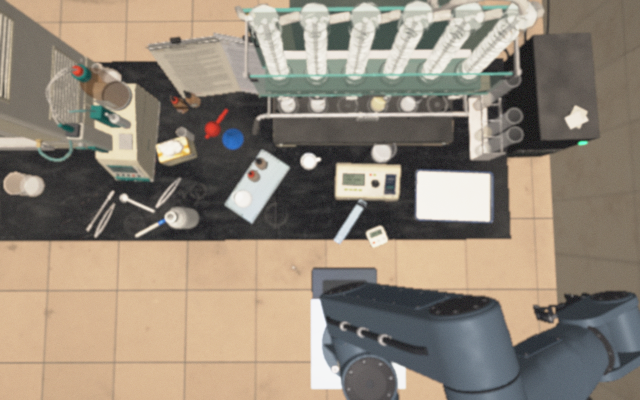

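View pics/side0.png

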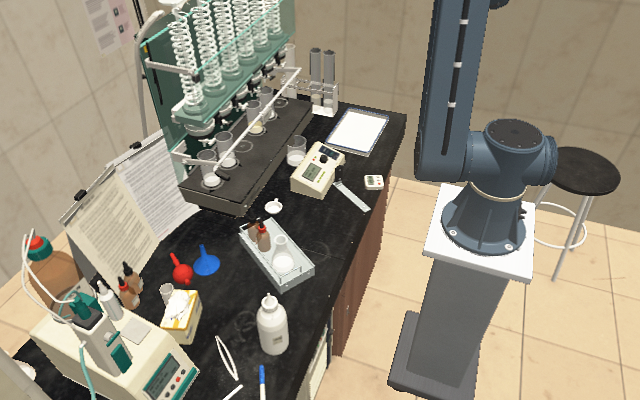

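The top view shows the stand tilted at (257,186), probe at (350,222) with its black grip at the upper end (362,203), tray at (454,195), controller box at (367,181) and timer at (376,236). The side view agrees. Next I'll get fine poses from the clouds, plus wrist views.

Run:
```python
from h import *
for cam,s in(('top',6),('side',5)):
    z=np.load(cam+'0.npz');P=z['P'];d=z['d']
    def sel(x0,x1,y0,y1,z0,z1):
        M=(d>0)&(P[...,0]>x0)&(P[...,0]<x1)&(P[...,1]>y0)&(P[...,1]<y1)&(P[...,2]>z0)&(P[...,2]<z1); return P[M]
    def rect(n,Q):
        if len(Q)<4: print(cam,n,len(Q));return
        r=cv2.minAreaRect(Q[:,:2].astype(np.float32)*1000); print(cam,n,len(Q),np.round(r[0]),np.round(r[1]),round(r[2],1),np.round(np.median(Q,0),3))
    rect('deck',sel(.38,.68,.2,.48,.031,.047))
    rect('stand up',sel(.38,.68,.2,.48,.085,.2))
    rect('probe bar',sel(.3,.5,-.04,.12,.004,.014))
    rect('probe grip',sel(.3,.55,-.03,.12,.06,.12))
    rect('tray',sel(.38,.62,-.52,-.17,.012,.035))
    rect('table',sel(.3,.34,.1,.3,-.02,.02))
    rect('box',sel(.45,.65,-.14,.12,.05,.3)); 
    Q=sel(.45,.65,-.14,.12,.05,.3); print(np.percentile(Q[:,2],[5,50,99]) if len(Q) else '')
t=cv2.imread('pics/top0.png')[120:260,160:410];cv2.imwrite('pics/c.png',cv2.resize(t,None,fx=3.2,fy=3.2,interpolation=cv2.INTER_CUBIC))
```

```text
top deck 1544 [538. 340.] [112. 230.] 56.0 [0.539 0.329 0.04 ]
top stand up 445 [590. 315.] [ 66. 283.] 49.0 [0.57  0.339 0.106]
top probe bar 448 [420.  39.] [157. 160.] 89.6 [0.412 0.031 0.007]
top probe grip 56 [505.  16.] [81. 88.] 89.7 [ 0.476 -0.01   0.079]
top tray 458 [ 502. -336.] [266. 176.] 87.8 [ 0.503 -0.368  0.022]
top table 0
top box 1776 [556. -39.] [167. 222.] 18.2 [ 0.563 -0.038  0.065]
[0.05136614 0.06476137 0.09091637]
side deck 1449 [537. 343.] [115. 233.] 55.9 [0.517 0.358 0.039]
side stand up 899 [591. 319.] [ 71. 286.] 48.5 [0.564 0.357 0.11 ]
side probe bar 326 [420.  29.] [160. 135.] 1.3 [0.408 0.025 0.008]
side probe grip 71 [519.   8.] [124.  57.] 41.2 [ 0.472 -0.006  0.075]
side tray 334 [ 502. -335.] [274. 177.] 87.6 [ 0.514 -0.315  0.019]
side table 0
side box 1327 [555. -35.] [168. 225.] 17.3 [ 0.567 -0.025  0.064]
[0.05117067 0.06356528 0.08847745]
```

View pics/c.png

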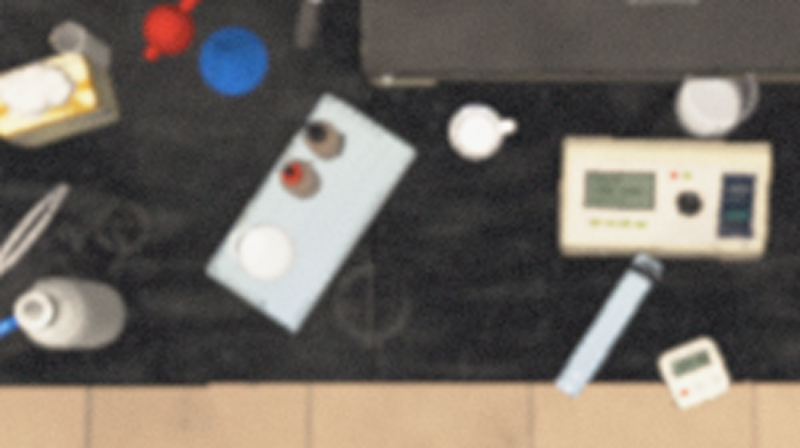

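The stand's back (bottles) points up-left, so stand +x is about 56° and the mouth faces the probe. Next I need the camera mount and possible look poses.

Run:
```python
from h import *
c=m.get_calibration('wrist');R=np.array(c['R']);t=np.array(c['t']);T=np.array(m.current_tcp_rot());p=np.array(m.current_ee_pos())
print('cam in tool',T.T@(-R.T@t-p),'\n',T.T@R.T,'\n',c['camera_matrix'],T)
X=T.T@R.T; o=T.T@(-R.T@t-p); np.savez('cam.npz',X=X,o=o)
a=np.deg2rad(56);ex=np.array([np.cos(a),np.sin(a),0]);ey=np.array([-np.sin(a),np.cos(a),0]);S=np.array([.537,.341,0])
for tilt in(10,14,18,22,26,30):
  f=np.cos(np.deg2rad(tilt))*ex-np.sin(np.deg2rad(tilt))*np.array([0,0,1])
  for dist in(.18,.25,.3,.35,.4):
    camp=S+ex*.03+np.array([0,0,.01])-f*dist
    for roll in (0,1,2,3):
      cx=np.cross(f,[0,0,1]);cx/=np.linalg.norm(cx);cy=np.cross(f,cx)
      for _ in range(roll): cx,cy=cy,-cx
      Rc=np.column_stack([cx,cy,f]); Tt=Rc@X.T; tp=camp-Tt@o
      q=m.inverse_kinematics(tp,Tt)
      if q is not None: print(tilt,dist,roll,np.round(tp,3),np.round(camp,3),np.round(q,2))
```

```text
cam in tool [ 0.06947655  0.00019374 -0.14364165] 
 [[ 5.37256495e-04 -9.62885952e-01 -2.69908048e-01]
 [ 9.99999754e-01  6.38812272e-04 -2.88420449e-04]
 [ 4.50136572e-04 -2.69907827e-01  9.62886059e-01]] 
 [[332.93518161   0.         319.06274768]
 [  0.         332.93518161 195.80040716]
 [  0.           0.           1.        ]] [[ 9.42830861e-01  3.33271612e-01 -4.59947141e-06]
 [ 3.33271612e-01 -9.42830861e-01 -3.13715565e-06]
 [-5.38204851e-06  1.42493391e-06 -1.00000000e+00]]
10 0.18 0 [ 0.538  0.343 -0.014] [0.455 0.219 0.041] [ 0.2   1.29  1.9   2.36  1.7  -1.6 ]
10 0.18 1 [0.518 0.363 0.014] [0.455 0.219 0.041] [ 0.42  1.07  2.11  2.87  1.44 -0.06]
10 0.18 2 [0.544 0.351 0.042] [0.455 0.219 0.041] [0.25 0.83 2.05 2.3  0.93 1.79]
10 0.25 0 [ 0.5    0.286 -0.002] [0.416 0.162 0.053] [ 0.06  1.28  2.02  2.2   1.77 -1.7 ]
10 0.25 1 [0.479 0.306 0.026] [0.416 0.162 0.053] [ 0.31  1.07  2.26  2.75  1.57 -0.12]
10 0.25 2 [0.505 0.294 0.054] [0.416 0.162 0.053] [0.13 0.78 2.18 2.22 1.01 1.73]
10 0.3 0 [0.472 0.245 0.007] [0.389 0.121 0.062] [-0.06  1.29  2.1   2.07  1.79 -1.78]
10
[... 8126 characters left out ...]
 1.02 -2.55]
30 0.35 0 [0.452 0.216 0.082] [0.384 0.115 0.185] [-0.14  0.84  2.34  2.03  1.34 -1.61]
30 0.35 1 [0.437 0.243 0.107] [0.384 0.115 0.185] [ 0.2   0.55  2.47  2.65  0.96 -0.09]
30 0.35 2 [0.468 0.239 0.131] [0.384 0.115 0.185] [0.11 0.37 2.22 1.58 0.57 2.43]
30 0.35 3 [0.484 0.212 0.106] [0.384 0.115 0.185] [-0.14  0.63  2.12  1.49  1.06 -2.53]
30 0.4 0 [0.428 0.18  0.107] [0.36  0.079 0.21 ] [-0.28  0.77  2.41  1.9   1.33 -1.61]
30 0.4 1 [0.413 0.207 0.132] [0.36  0.079 0.21 ] [ 0.08  0.45  2.55  2.5   0.95 -0.05]
30 0.4 2 [0.444 0.203 0.156] [0.36  0.079 0.21 ] [0.01 0.26 2.28 1.43 0.62 2.5 ]
30 0.4 3 [0.459 0.176 0.131] [0.36  0.079 0.21 ] [-0.24  0.55  2.17  1.39  1.1  -2.51]
```

```bash
cat >> h.py <<'E'
def fit(Q): 
    r=cv2.minAreaRect(Q[:,:2].astype(np.float32)*1000); return np.round(r[0],1),np.round(r[1],1),round(r[2],1),len(Q)
E
python3 - <<'E'
from h import *
m.move_ptp([.50,.08,.36],np.diag([1.,-1,-1]))
p,d,c=snap('wrist','w1.png');np.savez('w1.npz',p=p,d=d,P=cloud(d,c))
for n in('probe','probe_grip'):print([(np.round(r['at'],3).tolist(),round(r['confidence'],2)) for r in m.look_for('wrist',n)[:3]])
z=np.load('cam.npz');X,o=z['X'],z['o']
a=np.deg2rad(56);ex=np.array([np.cos(a),np.sin(a),0]);S=np.array([.537,.341,0]);tilt=np.deg2rad(17)
f=np.cos(tilt)*ex-np.sin(tilt)*np.array([0,0,1.]);cx=-np.cross(f,[0,0,1]);cx/=np.linalg.norm(cx)
T=np.column_stack([cx,np.cross(f,cx),f])@X.T
tp=S+ex*.03+np.array([0,0,.01])-f*.33-T@o
m.move_ptp(tp-.06*f+[0,0,.08],T); m.move_l(tp,max_speed=.25)
p,d,c=snap('wrist','w2.png');np.savez('w2.npz',p=p,d=d,P=cloud(d,c))
print([(np.round(r['at'],4).tolist(),round(r['confidence'],2)) for r in m.look_for('wrist','filter_disc')[:3]])
print(m.current_time(),m.current_force())
E
```

```text
[([0.423, 0.016, 0.008], 0.94)]
[([0.424, 0.01, 0.01], 0.81), ([0.432, 0.56, 0.041], 0.58)]
[([0.5879, 0.3268, 0.0065], 0.8)]
5.7583 [ 0.38276162 -1.26985265  0.60895656]
```

View pics/w1.png

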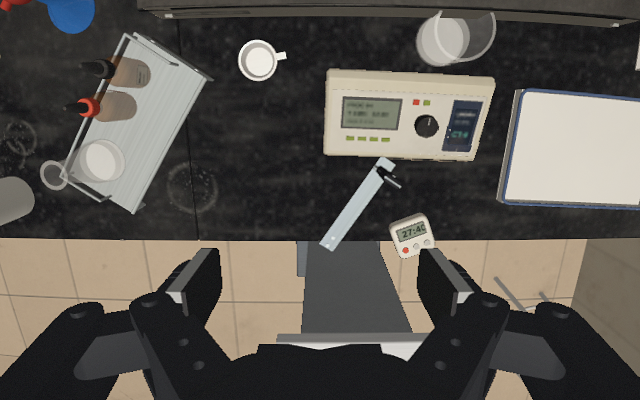

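View pics/w2.png

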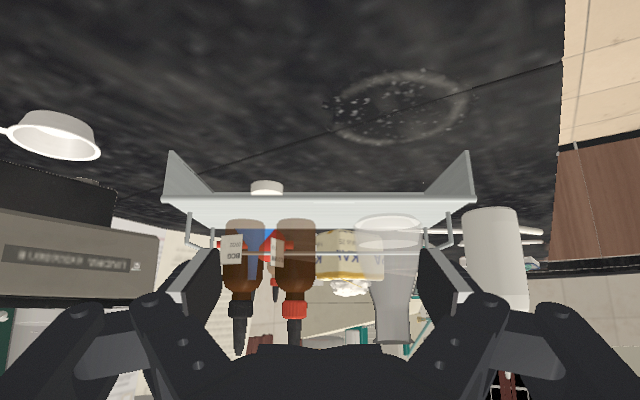

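w1 shows the probe from grip (385,170) to foot (330,245). w2, which is upside down, shows the disc at (267,187) behind the front edge of the deck. Next I'll fit their poses.

Run:
```python
from h import *
z=np.load('w1.npz');P=z['P'];p=z['p'].astype(int);ok=z['d']>0
def box(P,ok,*b): return ok&np.all((P>np.array(b[::2]))&(P<np.array(b[1::2])),-1)
print('table z',np.median(P[box(P,ok,.36,.45,.1,.2,-.03,.03)],0))
M=box(P,ok,.3,.5,-.03,.13,.003,.016)&(p.sum(2)>270)
n,l,s,_=cv2.connectedComponentsWithStats(M.astype(np.uint8))
i=1+np.argmax(s[1:,4]); print('bar',fit(P[l==i]),s[i],np.median(P[l==i][:,2]))
G=box(P,ok,.40,.50,-.06,.03,.02,.12)&(P[...,0]<.485); Q=P[G];print('grip',fit(Q),np.percentile(Q,[2,50,98],axis=0))
Q=P[box(P,ok,.4,.66,.2,.45,.034,.044)];print('deck w1',fit(Q),np.median(Q[:,2]))
a=np.deg2rad(56);E=np.array([[np.cos(a),np.sin(a)],[-np.sin(a),np.cos(a)]]);S=np.array([.537,.341])
tb=P[box(P,ok,.2,.7,-.5,.5,-.01,.01)];print('table xmin',np.percentile(tb[:,0],1))
b=box(P,ok,.45,.68,-.2,.12,.04,.13);print('box',fit(P[b]),P[b][:,2].max())
z=np.load('w2.npz');P=z['P'];p=z['p'].astype(int);ok=z['d']>0
L=np.dstack([(P[...,:2]-S)@E.T,P[...,2]])
print('table2',np.median(P[box(L,ok,-.15,-.08,-.1,.1,-.02,.02)],0)[2])
D=box(L,ok,-.04,.049,-.1,.1,.003,.016); D[:,:]&=(np.arange(640)>235)&(np.arange(640)<300)
Q=L[D];print('disc',len(Q),np.percentile(Q,[0,5,50,95,100],axis=0))
print('pix',[np.argwhere(D).min(0),np.argwhere(D).max(0)])
F=box(L,ok,-.07,-.04,-.125,.125,.03,.045);Q=L[F];print('front edge',np.percentile(Q,[1,50,99],axis=0),np.polyfit(Q[:,1],Q[:,0],1))
for sgn in(1,-1):
    W=box(L*np.array([1,sgn,1]),ok,-.05,.05,.09,.13,.005,.033);print('side',sgn,np.median(L[W],0),W.sum())
W=box(L,ok,.04,.07,-.1,.1,.015,.033);print('back',np.median(L[W],0),W.sum())
Dk=box(L,ok,-.04,-.0,-.1,.1,.03,.045);print('deck',Dk.sum())
t=z['p'][140:250,150:480,::-1][::-1,::-1];cv2.imwrite('pics/c2.png',cv2.resize(t,None,fx=2.4,fy=2.4))
```

```text
table z [0.40652878 0.1498697  0.00046605]
bar (array([416. ,  22.3]), array([ 26.8, 170.4]), 57.0, 1600) [ 320  156   73   95 1600] 0.008734340181590148
grip (array([472.5, -13.9]), array([27.1, 13.3]), 52.9, 309) [[ 0.46445341 -0.02459261  0.03135087]
 [ 0.47639743 -0.00976741  0.08613166]
 [ 0.48330754 -0.0011185   0.08898095]]
deck w1 (array([537.8, 340.5]), array([114.3, 231.5]), 56.3, 8547) 0.040283050724512486
table xmin 0.3551195877816468
box (array([571.2, -41.7]), array([215.3, 320. ]), 1.0, 20306) 0.12179632148490277
table2 0.0010376277487670286
disc 387 [[ 0.01305037 -0.06713775  0.00305037]
 [ 0.01490644 -0.06509977  0.00362428]
 [ 0.0192356  -0.05061241  0.00914604]
 [ 0.03008843 -0.0380993   0.01120706]
 [ 0.03179864 -0.03650758  0.01164294]]
pix [array([181, 251]), array([194, 282])]
front edge [[-0.05767511 -0.11457583  0.03101998]
 [-0.05555038  0.0009401   0.04068659]
 [-0.04020083  0.11238907  0.04327755]] [-0.00375213 -0.05423406]
side 1 [-0.02679924  0.11113141  0.01491937] 792
side -1 [-0.02539206 -0.11287431  0.01517021] 851
back [nan nan nan] 0
deck 3081
  return _methods._mean(a, axis=axis, dtype=dtype,
  ret = um.true_divide(
```

View pics/c2.png

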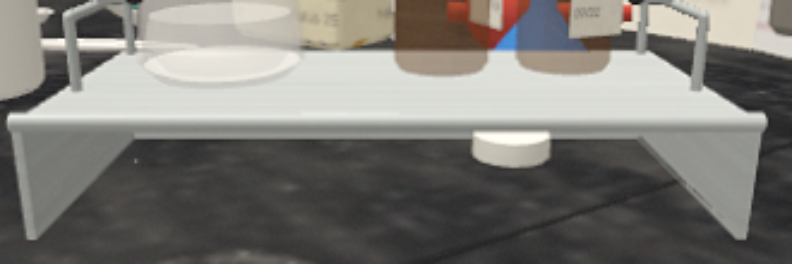

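The disc sits at about stand (30, -51.5) mm. The probe origin is about (0.4726, -0.0142) at 147°, and the bar and grip fits agree. Before grasping I'll check clearance to the controller box.

Run:
```python
from h import *
for f in('w1','top0','side0'):
    z=np.load(f+'.npz');P=z['P'];ok=z['d']>0
    for y0 in(-.12,-.08,-.04,0,.04):
        Q=P[ok&(P[...,1]>y0)&(P[...,1]<y0+.04)&(P[...,0]>.48)&(P[...,0]<.6)&(P[...,2]>.045)]
        if len(Q):print(f,y0,'xmin',np.round(np.percentile(Q[:,0],[1,3]),3),'z',np.round(np.percentile(Q[:,2],[10,50,90,100]),3))
d=np.array([np.cos(np.deg2rad(147)),np.sin(np.deg2rad(147)),0])
for s in(1,-1):
    T=np.column_stack([np.cross(s*d,[0,0,-1.]),s*d,[0,0,-1]]);q=m.inverse_kinematics([.4726,-.0142,.044],T);print(s,np.round(T,2).tolist(),q)
    a=np.deg2rad(56);e=np.array([np.cos(a),np.sin(a),0]);T=np.column_stack([np.cross(s*e,[0,0,-1.]),s*e,[0,0,-1]])
    for k in(-.11,-.27): print(k,m.inverse_kinematics(np.array([.537,.341,.06])+k*e-.0515*np.array([-e[1],e[0],0]),T))
```

```text
w1 -0.12 xmin [0.502 0.505] z [0.05  0.063 0.071 0.075]
w1 -0.08 xmin [0.504 0.506] z [0.049 0.067 0.074 0.08 ]
w1 -0.04 xmin [0.482 0.503] z [0.049 0.062 0.071 0.088]
w1 0 xmin [0.491 0.493] z [0.069 0.427 0.448 0.458]
w1 0.04 xmin [0.503 0.511] z [0.066 0.444 0.456 0.46 ]
top0 -0.12 xmin [0.499 0.504] z [0.05  0.061 0.071 0.077]
top0 -0.08 xmin [0.497 0.506] z [0.049 0.065 0.074 0.081]
top0 -0.04 xmin [0.504 0.509] z [0.048 0.062 0.071 0.079]
top0 0 xmin [0.506 0.51 ] z [0.049 0.062 0.071 0.076]
top0 0.04 xmin [0.507 0.513] z [0.047 0.06  0.071 0.076]
side0 -0.12 xmin [0.507 0.508] z [0.048 0.06  0.07  0.073]
side0 -0.08 xmin [0.503 0.509] z [0.048 0.063 0.071 0.077]
side0 -0.04 xmin [0.481 0.485] z [0.047 0.06  0.07  0.08 ]
side0 0 xmin [0.506 0.511] z [0.048 0.06  0.069 0.076]
side0 0.04 xmin [0.51  0.515] z [0.047 0.057 0.068 0.074]
1 [[-0.54, -0.84, 0.0], [-0.84, 0.54, 0.0], [-0.0, 0.0, -1.0]] [-1.28544239e-01  5.13948340e-01  1.98191285e+00 -4.44089210e-16
  6.45731460e-01 -2.69417824e+00]
-0.11 [ 3.20507036e-01  6.03652438e-01  1.74061784e+00 -4.44089210e-16
  7.97322376e-01 -6.56877345e-01]
-0.27 [ 9.68300689e-02  4.36931288e-01  2.06403659e+00 -4.44089210e-16
  6.40624774e-01 -8.80554312e-01]
-1 [[0.54, 0.84, 0.0], [0.84, -0.54, 0.0], [0.0, -0.0, -1.0]] [-1.28544239e-01  5.13948340e-01  1.98191285e+00 -4.44089210e-16
  6.45731460e-01  4.47414414e-01]
-0.11 [ 3.20507036e-01  6.03652438e-01  1.74061784e+00 -4.44089210e-16
  7.97322376e-01  2.48471531e+00]
-0.27 [ 9.68300689e-02  4.36931288e-01  2.06403659e+00 -4.44089210e-16
  6.40624774e-01  2.26103834e+00]
```

```bash
cat >> h.py <<'E'
def dirv(deg): a=np.deg2rad(deg); return np.array([np.cos(a),np.sin(a),0])
def tool(deg,s=-1): d=s*dirv(deg); return np.column_stack([np.cross(d,[0,0,-1.]),d,[0,0,-1.]])
S=np.array([.537,.341,0]);E1=dirv(56);E2=dirv(146)
def st(x,y,z): return S+x*E1+y*E2+np.array([0,0,z])
F=lambda: np.round(m.current_force(),2)
E
python3 - <<'E'
from h import *
p=np.array(m.current_ee_pos());T=np.array(m.current_tcp_rot())
m.move_l(p-.08*T[:,2]+[0,0,.04],max_speed=.25)
m.set_gripper(.24,60)
O=np.array([.4726,-.0142,0])
m.move_ptp(O+[0,0,.125],tool(147))
print(m.current_time(),m.current_grip_width(),F())
m.move_l(O+[0,0,.080],max_speed=.06); print(F())
m.move_l(O+[0,0,.044],max_speed=.06); print(F())
m.set_gripper(0,60); print(m.current_grip_width(),m.current_grip_force(),F(),m.current_ee_pos())
m.move_l(O+[0,0,.20],max_speed=.2); print(F(),m.current_grip_width(),m.current_time())
p,d,c=snap('wrist','w3.png');np.savez('w3.npz',p=p,d=d,P=cloud(d,c),pos=m.current_ee_pos())
E
```

```text
8.4583 0.24444572059693329 [-0.91 -0.16 -0.79]
[-0.05 -0.43  0.5 ]
[ 0.55 -0.26 -0.5 ]
0.13297504669367682 59.20538306236267 [-1.94  1.23  0.23] [ 0.47237409 -0.01413732  0.04415381]
[ 0.12  0.05 -2.03] 0.1332174660936511 11.2667
```

View pics/w3.png

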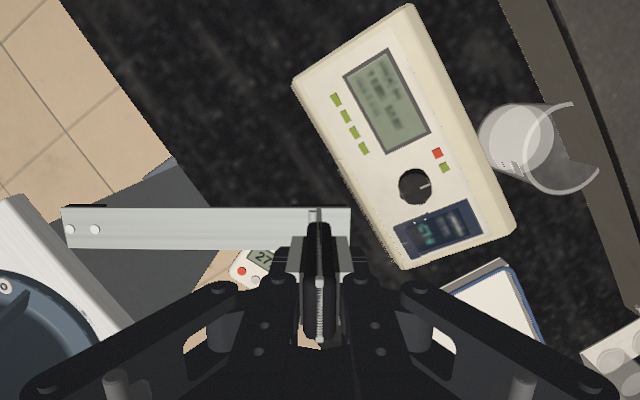

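The probe is held, with its bar across (62–350, 228). Next I'll measure its pose in the tool frame.

Run:
```python
from h import *
z=np.load('w3.npz');P=z['P'];pos=z['pos'];p=z['p'].astype(int)
M=np.zeros(P.shape[:2],bool);M[207:252,58:345]=1
d=dirv(147);n=np.array([-d[1],d[0],0]);L=(P-pos)@np.column_stack([d,n,[0,0,1]])
M&=(np.abs(L[...,2]+.035)<.03)&(np.abs(L[...,1])<.03)&(z['d']>0)
Q=L[M];print(len(Q),np.percentile(Q,[1,50,99],axis=0),fit(Q))
A=np.column_stack([Q[:,0],Q[:,1],np.ones(len(Q))]);k=np.linalg.lstsq(A,Q[:,2],rcond=None)[0];print('z=ax+by+c',k,'top z at foot',k[0]*.14+k[2],'at 0',k[2])
f=[m.current_force() for _ in range(20)];print(np.mean(f,0),np.std(f,0),m.current_time())
```

```text
10898 [[-0.01319882 -0.01237695 -0.03614803]
 [ 0.07141664 -0.00122528 -0.03444696]
 [ 0.15033016  0.01318016 -0.01111935]] (array([69. ,  0.7]), array([168.4,  26.8]), 0.2, 10898)
z=ax+by+c [-0.00676814 -0.06429121 -0.03360835] top z at foot -0.034555892105170315 at 0 -0.033608352408093185
[ 0.51624426 -0.3080773  -1.43124887] [0.00000000e+00 1.11022302e-16 6.66133815e-16] 11.3167
```

```bash
cat >> h.py <<'E'
def fz(n=8,dt=.02):
    v=[]
    for _ in range(n): v.append(m.current_force()); m.dwell(dt)
    return np.mean(v,0)
E
python3 - <<'E'
from h import *
T=tool(56)
m.move_ptp(st(-.229,-.0515,.15),T)
m.move_l(st(-.229,-.0515,.0620),max_speed=.12)
f0=fz(12);print('tare',f0,m.current_time())
P0=None
p,d,c=snap('wrist');P=cloud(d,c);pos=np.array(m.current_ee_pos());print(pos,m.current_grip_width())
L=(P-pos)@np.column_stack([E1,E2,[0,0,1]]);M=(d>0)&(abs(L[...,2]+.035)<.012)&(abs(L[...,1])<.02)&(L[...,0]>.02)&(L[...,0]<.17)
Q=L[M];print(fit(Q),np.polyfit(Q[:,0],Q[:,2],1),[np.round(np.median(Q[abs(Q[:,0]-k)<.01,2]),4) for k in(.04,.09,.14)])
np.save('f0.npy',f0)
p,d,c=snap('side','s1.png')
cv2.imwrite('pics/s1c.png',cv2.resize(p[200:320,220:360,::-1],None,fx=5,fy=5))
E
```

```text
tare [ 0.03613415 -0.05432215 -1.13249754] 14.05
[0.45190485 0.12240753 0.0624874 ] 0.13289843382558314
(array([87.5,  0.6]), array([ 26.8, 134.9]), 89.9, 9461) [ 0.00496143 -0.03490533] [np.float64(-0.0347), np.float64(-0.0344), np.float64(-0.0341)]
```

View pics/s1c.png

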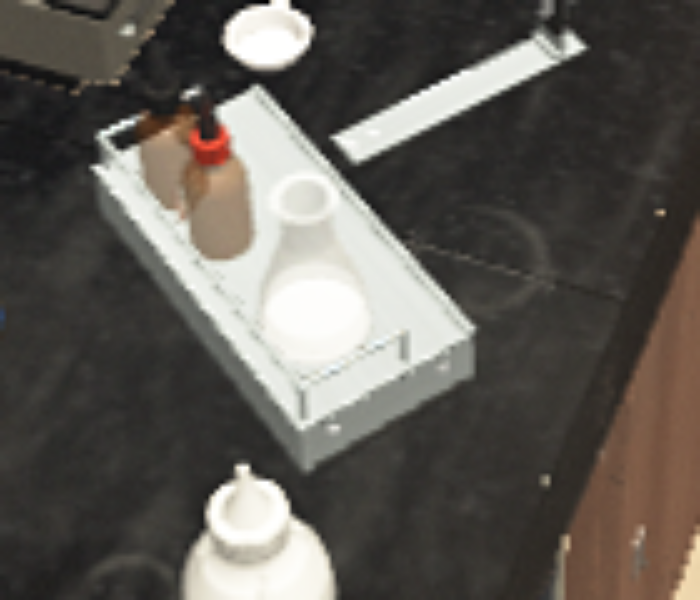

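The probe is level and lined up with the mouth on the dish side, so it can go in.

Run:
```python
from h import *
f0=np.load('f0.npy')
m.move_l(st(-.150,-.0515,.0620),max_speed=.06);print(fz(4)-f0)
m.move_l(st(-.111,-.0515,.0620),max_speed=.04);f0=fz(10);print('in',f0,m.current_ee_pos())
np.save('f0.npy',f0)
z=.0620
while z>.049:
    f=fz(4)[2]-f0[2]
    if f>1: f=fz(8)[2]-f0[2]
    step=.001 if z>.0570 and f<.8 else .0004 if f<.8 else .0002 if f<3 else .0001
    print(round(z*1e3,2),round(f,2),end='; ')
    if f>3.9: break
    z-=step; m.move_l(st(-.111,-.0515,z),max_speed=.02)
print(m.current_ee_pos(),fz(10)-f0,m.current_time());open('z.txt','w').write(str(z))
```

```text
[-0.24363811  0.04912446 -0.00722355]
in [-0.02884903  0.05342722 -0.99026389] [0.51756981 0.22003708 0.06203877]
62.0 -0.09; 61.0 -0.47; 60.0 0.28; 59.0 -0.12; 58.0 -0.46; 57.0 -0.32; 56.6 -0.39; 56.2 -0.52; 55.8 -0.47; 55.4 -0.07; 55.0 -0.32; 54.6 -0.08; 54.2 -0.13; 53.8 0.08; 53.4 0.23; 53.0 2.52; 52.8 4.72; [0.51771833 0.22017716 0.05291211] [-1.07767192 -1.39766208  5.15496522] 22.5417
```

Run:
```python
from h import *
f0=np.load('f0.npy');z=float(open('z.txt').read())-.00004
x=-.111
while x>-.250:
    x-=.010 if x>-.13 else .0175
    m.move_l(st(x,-.0515,z),max_speed=.018)
    f=fz(6)-f0
    print(round(x*1e3),round(z*1e3,2),round(f[2],2),round(f@E1,2),end='; ')
    e=np.clip(f[2]-4.5,-1.5,1.5)
    if abs(e)>.3: z+=e*.00005
    if f[2]<2.2 or f[2]>7: print('STOP');break
p,d,c=snap('side');print([(np.round(r['at'],4).tolist(),round(r['confidence'],2)) for r in m.look_for('side','filter_disc')[:3]],'foot',st(x+.142,-.0515,0),m.current_time())
open('z.txt','w').write(str((z)));np.save('x.npy',x)
```

```text
-121 52.76 6.12 -1.65; -131 52.84 5.97 -1.75; -149 52.91 4.7 -0.91; -166 52.91 4.76 -1.21; -184 52.91 4.54 -1.01; -201 52.91 5.17 -1.1; -219 52.94 4.86 -1.49; -236 52.96 4.37 -1.28; -254 52.96 4.06 -1.47; [] foot [0.51734543 0.21976388 0.        ] 32.8333
```

Run:
```python
from h import *
f0=np.load('f0.npy');z=float(open('z.txt').read());x=float(np.load('x.npy'))
m.move_l(st(x,-.0515,z+.003),max_speed=.02);m.move_l(st(x,-.0515,z+.08),max_speed=.15)
B=np.array([.415,.02,0]);T=tool(95)
m.move_ptp(B+[0,0,.12],T);m.move_l(B+[0,0,.047],max_speed=.12)
f0=fz(6);z=.0455
while z>.0405:
    m.move_l(B+[0,0,z],max_speed=.03);f=fz(4)-f0
    print(round(z*1e3,1),round(f[2],2),end='; ')
    if f[2]>1.5:break
    z-=.0005
m.set_gripper(.35);m.dwell(.1);print(fz(3))
m.move_l(B+[0,0,.15],max_speed=.2)
print(m.current_time())
E1_=E1
# look at the disc from above
m.move_ptp(np.array([.517,.2195,0])+[.05,0,.2],np.diag([1.,-1,-1]))
m.set_gripper(.75)
p,d,c=snap('wrist','w4.png');P=cloud(d,c);np.savez('w4.npz',p=p,d=d,P=P)
print([(np.round(r['at'],4).tolist(),round(r['confidence'],2)) for r in m.look_for('wrist','filter_disc')[:3]])
M=(d>0)&(np.hypot(P[...,0]-.517,P[...,1]-.2195)<.045)&(P[...,2]>.006)&(P[...,2]<.02);Q=P[M]
print(fit(Q),np.median(Q,0),cv2.minEnclosingCircle(Q[:,:2].astype(np.float32)*1000),m.current_time())
```

```text
45.5 0.69; 45.0 -0.02; 44.5 0.12; 44.0 4.24; [ 0.3125002  -0.33876644  0.18214602]
37.9167
[([0.5205, 0.2171, 0.0087], 0.65)]
(array([518.9, 218.5]), array([29.9, 30.9]), 89.0, 680) [0.51960797 0.21849369 0.01082287] ((518.9072875976562, 218.59596252441406), 16.005342483520508) 39.4417
```

View pics/w4.png

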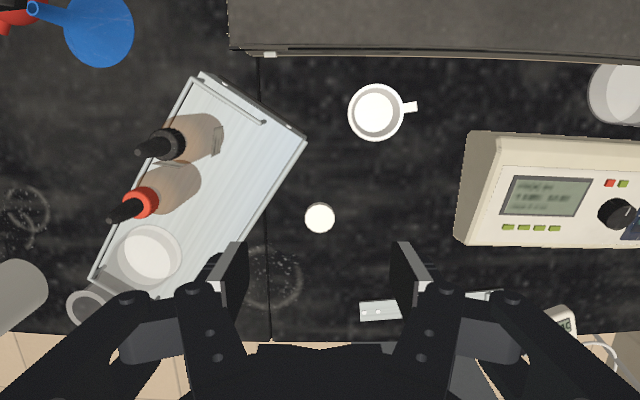

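The disc is in the open at (319,217), i.e. (0.519, 0.2185), and the probe lies flat at lower right. Next I'll pick up the disc.

Run:
```python
from h import *
D=np.array([.519,.2185,0]);T=tool(146,1)
m.set_gripper(.55,25)
m.move_ptp(D+[0,0,.10],T);m.move_l(D+[0,0,.012],max_speed=.12)
f0=fz(6);z=.006
while z>-.008:
    m.move_l(D+[0,0,z],max_speed=.04);f=(fz(3)-f0)[2];print(round(z*1e3,1),round(f,2),end='; ')
    if f>2:break
    z-=.001
z+=.003
m.move_l(D+[0,0,z],max_speed=.05)
m.set_gripper(0,25);w=m.current_grip_width();f=fz(3)-f0;print('\nw',w,w*85,m.current_grip_force(),f,z)
np.save('z2.npy',z)
print(m.current_time())
```

```text
6.0 0.02; 5.0 -0.26; 4.0 -0.23; 3.0 -0.12; 2.0 -0.27; 1.0 0.19; 0.0 -0.44; -1.0 -0.12; -2.0 0.35; -3.0 7.65; 
w 0.3586659699472487 30.48660744551614 24.58382248878479 [-0.67044807 -0.24581977  3.31031743] 0.0
47.775
```

Run:
```python
from h import *
D=np.array([.519,.2185,0]);z=float(np.load('z2.npy'))
m.move_l(D+[0,0,z+.03],max_speed=.08);print(m.current_grip_width(),m.current_grip_force())
if m.current_grip_width()<.3: raise SystemExit('lost')
m.move_l(D+[0,0,.23],max_speed=.2)
j1=m.current_qpos()[0]
Y=np.array([.502,-.336,0]); ang=146+np.degrees(np.arctan2(Y[1],Y[0])-j1)
m.move_ptp(Y+[0,0,.23],tool(ang,1));print(m.current_qpos(),m.current_time(),m.current_grip_width())
m.move_l(Y+[0,0,.03],max_speed=.15)
f0=fz(5);h=.006
while h>-.003:
    m.move_l(Y+[0,0,z+h],max_speed=.04);f=(fz(3)-f0)[2];print(round(h*1e3,1),round(f,2),end='; ')
    if f>1.2:break
    h-=.0007
print(m.current_grip_width())
m.set_gripper(.5);m.dwell(.1);m.move_l(Y+[0,0,.12],max_speed=.12)
m.move_ptp(Y+[0.05,0,.2],np.diag([1.,-1,-1]))
p,d,c=snap('wrist','w5.png');P=cloud(d,c)
print([(np.round(r['at'],4).tolist(),round(r['confidence'],2)) for r in m.look_for('wrist','filter_disc')[:3]],m.current_time())
```

```text
0.35993111914410336 24.755306839942932
[-6.65490305e-01  4.50038984e-01  1.50688007e+00  1.66513078e-04
  1.18473678e+00 -2.30943753e+00] 51.45 0.3618425064296894
6.0 0.36; 5.3 -0.01; 4.6 -0.15; 3.9 0.24; 3.2 0.3; 2.5 2.3; 0.35638257738783224
[([0.503, -0.339, 0.0117], 0.9), ([0.4147, 0.0137, 0.0149], 0.58)] 59.6583
```

View pics/w5.png

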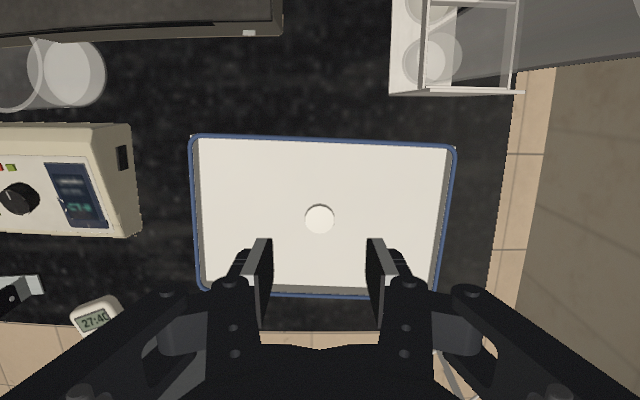

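The disc lies flat in the tray at (319,218), and the gripper is clear of everything.

```bash
python3 -c "
from bench import manip as m
print(m.sign_off(), m.current_time())"
```

```text
the job is handed in; nothing more can be done
the job is handed in; nothing more can be done
```

The disc was drawn out at about 4–6 N with no sign of slip or a bump to the stand, the probe is down on the worktop, and the disc lies flat in the wash tray; I handed the job in at about 60 s.

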